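# Load a barrel into the curing tray

## Robot

A 6-joint arm with a two-finger parallel gripper is mounted at the origin on the work surface. World frame = base frame: x ahead of the robot, y to its left, z up, the work surface at z = 0. Lengths are in mm, angles in rad, forces in N, time in s.
With the tool pointing down it reaches from about 375 to 900 mm from the base axis. Payload 3.1 kg.
Tool frame: the origin (TCP) lies midway between the tips of the shut fingers; the grasp point (between the pads) lies 19 mm behind it; z points along the fingers, x is the direction in which the jaws open and shut, and the axes are right-handed (so a half turn about z gives the same grasp; the last joint's range is limited). The gripper opens to 87 mm and grips with 3 to 60 N. Pads are 19 mm wide; open, the fingers measure 117 mm over their backs; the gripper's body (75 mm by 190 mm) begins 51 mm behind the grasp point.
Start: joints at [1.012, 0.527, 1.433, -0, 1.181, -0.178], TCP at [231.667, 580.454, 222.548] pointing down, gripper open.
Joint ranges: [-3.08, 3.08], [-0.75, 2.2], [0.22, 2.44], [-1.43, 4.57], [0, 2.65], [-2.85, 2.85]. Speed limits (rad/s): [2.79, 2.79, 3.14, 3.14, 3.14, 3.14].

## Interface

Orientations are given as a unit quaternion [w, x, y, z].
In Python, from workcell import manip gives the robot as it stands. The module is installed in compiled form; this text tells all that it offers.
- The arm moves only by the tool jog_arm, never from a script. Its argument "motion" is a list that holds one entry, the list of rows, each a list of 7 numbers: the shift along the tool's x, y, z in mm, then the turn, a rotation vector about the tool's x, y, z in degrees, then the opening, from 0 (shut) to 1 (fully open). A call has 1 to 12 rows; each row is the pose to reach, as a shift and turn from the pose commanded when the call began, along the tool's axes at that moment; what a row does not reach only later rows make up. A row lasts 1/10 s, in which the tool goes at most 50 mm and 8.59 degrees, less where a joint would pass 70% of its speed; a pose out of reach is approached as far as the arm can. A call with a gripper value outside its range is refused whole. The fingers move at their own pace and stop on an object; "grip_force" is the grip in N (left out, the last holds). Time passes only in rows, so rows that repeat a pose let the fingers close. It gives the time, the measured TCP pose, the force and the opening at its end, in the units of the state.
- manip.get_obs(): the state, without advancing time (a new reading comes with each control period).
- manip.camera(name): name is "scene" or "top" or "wrist"; returns a dict with "img" (480x640x3 uint8, red, green, blue), "depth" (480x640 float32, mm along the optical axis (not along the pixel's ray), 0 where there is no reading), "vfov" (degrees; the focal length in pixels is half the picture's height over the tangent of half this angle, whatever the lens; pixels are square), "cx", "cy" (the principal point, pixels), "extrinsics" (4x4, takes a point from camera to world coordinates). Camera axes: x right, y up, looking along -z (the intrinsics and any distortion apply to the point x, -y, -z); pixel columns grow to the right and rows downward; lengths in mm; the calibration is good to about 2 mm. A picture is of the moment at which its call begins.
- manip.finish_job(): hands the job in, once; it reports no verdict.
The state is a dict: "time": time; "q": joint angles; "joint_vel": joint speeds; "effort": joint torques, N m; "tcp_pos": TCP position; "ee_rot": TCP orientation; "contact_force": force on the tool from outside, world axes, zero at the start; "ft_torque": the same for the moment, N m; "width": finger opening in mm.
Only numpy, scipy, OpenCV 4.12 (cv2) and the standard library are available. Lean on these libraries where they do the work, as an engineer would, in place of code of your own. Each camera call takes 0.05 s, during which the arm holds its last target. There are 200 camera calls.

## Task

Pull the yellow curing tray out of the green cabinet all the way to its stop. Then take the black barrel with the white print, slide it foot end first (brass band at the top) onto the leaning white spigot in the tray until it sits fully home on the blue flange, and let go, leaving the tray fully out. Leave the plain barrel, the bottle, the tape roll and the carton where they are.

Things in the scene. Friction and masses are not known exactly. Their poses are not given: they have to be found in the camera images.
- cabinet: Fixed green steel bench cabinet, 290 deep x 210 wide x 138 mm high, open at the front. Origin: bottom centre of its front face, on the bench. Its x axis points into the cabinet (away from the robot, give or take its yaw), y to the left, z up. The tray slides out along its -x.
- tray (a joint): How far the yellow tray is out, in m: 0 shut, 0.130 at its firm stop; may start ajar. Stiff (4 N friction, more when fast), stays where left; a hard push shoves it back in. Front panel 204 mm wide, 12 mm thick, outer face flush with the cabinet's front when shut, top edge 120 mm above the bench; side walls up to 54 mm above the bench.
- tray_handle (a point): Middle of the tray's horizontal steel handle bar: 12 mm thick, 110 mm long, across the tray, 112 mm above the bench, its centre line 45 mm in front of the front panel (39 mm free between bar and panel). Thin stays 46 mm either side of the middle. It moves with the tray.
- spigot (a point): White spigot fixed in the tray, leaning 30 degrees from vertical towards the handle: 30 mm thick, 75 mm long, the last 15 mm tapering to 16 mm. Origin: centre of the upper face of its blue flange (48 mm across), where the barrel's foot must rest: 50 mm above the bench, midway across the tray, 94 mm behind the panel's outer face. z points up along its axis.
- barrel: The barrel to load: loose black tube open at both ends with a white printed band and a brass band near the top end, standing upright on the bench. 120 mm long, 42 mm outside, 34 mm bore, about 0.15 kg. Origin: centre of its foot end; z points along it to the brass end.
- plain_barrel: Bystander: an all-black barrel of the same size, standing upright. Origin: centre of its foot. It and the printed barrel may stand in each other's place, more than 90 mm apart.
- bottle: Bystander: blue bottle, 68 mm across, 190 mm tall, standing. Origin: centre of its base.
- tape: Bystander: roll of masking tape lying flat, 100 mm across, 25 mm high. Origin: centre of its underside.
- carton: Bystander: yellow carton 60 x 130 x 45 mm high. Origin: centre of its underside.
There are look-alikes about, which are no part of the job. What is shaped like the barrel but red is not meant.

How it is judged (in metres and radians):
On the way, in this order (a step that is already met when the one before it is completed fails the run):
1. the tray is pulled out to its stop (within 7 mm) (value of joint tray above 0.123 m), for 0.2 s.
2. the printed barrel sits home on the spigot's flange with the tray out (value of joint tray above 0.123 m and distance between barrel and spigot below 0.006 m and angle between the z axis of barrel and the z axis of spigot, either way round below 0.1 rad), for 0.2 s.
At the end, for the whole second after the job is handed in: Tray within 7 mm of its stop; printed barrel at rest on the spigot, foot centre within 6 mm of the flange's centre, axis within 0.1 rad of the spigot's; plain barrel, bottle, tape and carton within 40 mm of their starts, the plain barrel and bottle upright (within 0.35 rad) (all of step 2 and linear speed of barrel below 0.02 m/s and velocity of joint tray below 0.01 m/s and not (distance of plain_barrel from where it was at the start of the episode above 0.04 m or angle between plain_barrel's own z axis and vertical above 0.35 rad) and not (distance of bottle from where it was at the start of the episode above 0.04 m or angle between bottle's own z axis and vertical above 0.35 rad) and not (distance of tape from where it was at the start of the episode above 0.04 m) and not (distance of carton from where it was at the start of the episode above 0.04 m)); the robot touches nothing.
It fails at once if the plain barrel is pushed over 40 mm away or tipped over (distance of plain_barrel from where it was at the start of the episode above 0.04 m or angle between plain_barrel's own z axis and vertical above 0.35 rad).
It fails at once if the bottle is pushed over 40 mm away or tipped over (distance of bottle from where it was at the start of the episode above 0.04 m or angle between bottle's own z axis and vertical above 0.35 rad).
It fails at once if the tape is pushed over 40 mm away (distance of tape from where it was at the start of the episode above 0.04 m).
It fails at once if the carton is pushed over 40 mm away (distance of carton from where it was at the start of the episode above 0.04 m).
It also fails if it takes over 58 s, if anything falls off the work surface, if the arm or the gripper's body presses on something with over 40 N, if the wrist force passes 120 N, or if a joint passes its speed limit or range.

## Working session

There is one attempt and no reset: what is moved stays moved. The work goes in short steps, Python scripts to look and compute and a tool call to move; the robot and the scene stay as the last step left them, time stands still between calls to the robot, and variables do not carry over. Pictures are saved under pics/ and viewed, about 8 in all and at most 12, crops included, and the job is handed in when it is done.

Besides the shell and the picture viewer there is one more tool, called after "Request:" in YAML: its name, and indented under it one key for each argument. jog_arm: Moves the arm, as the interface text tells. Its arguments: {"type":"object","properties":{"motion":{"type":"array","items":{"type":"array","items":{"type":"array","items":{"type":"number"}}}},"grip_force":{"type":"number"}},"required":["motion"]}

```bash
mkdir -p pics
cat > h.py <<'E'
import numpy as np, cv2
from workcell import manip
def cam(n):
    c=manip.camera(n); c['f']=240/np.tan(np.radians(c['vfov']/2)); c['E']=np.array(c['extrinsics']); return c
def cloud(c):
    v,u=np.mgrid[0:480,0:640]; d=c['depth'].astype(float)
    P=np.stack([(u-c['cx'])/c['f']*d,-(v-c['cy'])/c['f']*d,-d],-1)
    return P@c['E'][:3,:3].T+c['E'][:3,3]
def ray(c,u,v,z):
    r=c['E'][:3,:3]@np.array([(u-c['cx'])/c['f'],-(v-c['cy'])/c['f'],-1]); o=c['E'][:3,3]
    return o+r*(z-o[2])/r[2]
def save(c,name): cv2.imwrite(f'pics/{name}.png',cv2.cvtColor(c['img'],cv2.COLOR_RGB2BGR))
E
python3 - <<'E'
from h import *
for n in('scene','top'):
    c=cam(n); save(c,n); np.savez(n,**{k:v for k,v in c.items()})
    print(n,c['f'],c['cx'],c['cy'],c['E'].round(3).tolist(),[k for k in c],(c['depth']>0).mean())
print(manip.get_obs())
E
```

```text
scene 595.9035446774816 311.36114636168656 246.35096665580633 [[-0.329, -0.643, 0.692, 1416.531], [0.944, -0.232, 0.233, 231.203], [0.011, 0.73, 0.684, 937.394], [0.0, 0.0, 0.0, 1.0]] ['img', 'depth', 'vfov', 'cx', 'cy', 'extrinsics', 'f', 'E'] 0.9916145833333333
top 562.0281169636959 316.8524738528213 231.6361413337837 [[0.136, 0.967, -0.218, 285.67], [-0.991, 0.134, -0.023, -60.324], [0.007, 0.219, 0.976, 1304.518], [0.0, 0.0, 0.0, 1.0]] ['img', 'depth', 'vfov', 'cx', 'cy', 'extrinsics', 'f', 'E'] 0.9959602864583333
{'time': 0.1, 'q': array([ 1.01251449e+00,  5.28350172e-01,  1.43377953e+00, -3.85653411e-05,
        1.18141154e+00, -1.78506068e-01]), 'joint_vel': array([-7.59093545e-04, -2.97232267e-03, -3.95088678e-03,  1.22010361e-03,
        1.34151697e-04, -8.54361211e-05]), 'effort': array([ 3.97640624e-04, -4.40980017e+01, -1.77149820e+01,  6.34750491e-02,
        5.32875163e-02, -5.96996142e-05]), 'tcp_pos': array([231.32274369, 579.89823081, 221.68194275]), 'ee_rot': array([ 4.10914617e-04,  8.27857865e-01,  5.60937078e-01, -8.83578464e-04]), 'contact_force': array([-0.75942255,  1.37001984, -0.69066001]), 'ft_torque': array([-0.00768886, -0.00574962,  0.02288596]), 'width': 86.86342966096989}
```

View pics/scene.png

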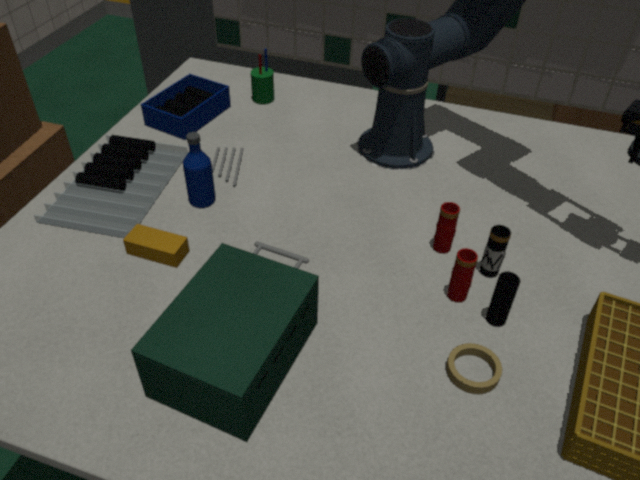

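View pics/top.png

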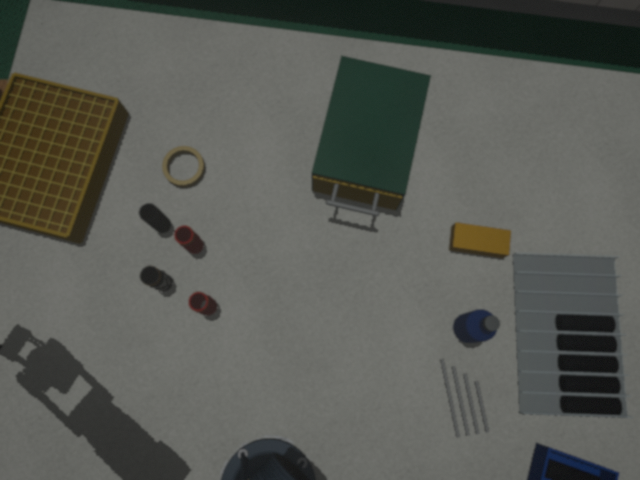

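Scene: the printed barrel (white band, brass ring) is at about (495,250), the plain black one at (503,299) and red look-alikes at (447,228) and (463,275). The cabinet is at (230,335) with its handle at (280,253). In the top view the blacks are at (157,278) and (155,217), and the handle is at (354,208). Next I measure from the clouds of both views.

Run:
```python
from h import *
out=[]
for n in('scene','top'):
    c=dict(np.load(n+'.npz')); P=cloud(c); img=c['img']; hsv=cv2.cvtColor(img,cv2.COLOR_RGB2HSV)
    H,S,V=hsv[...,0].astype(int),hsv[...,1],hsv[...,2]
    print(n,'bench z',np.median(P[...,2][(P[...,2]<20)&(P[...,2]>-20)]))
    g=(abs(P[...,2]-138)<8)&(H>60)&(H<95)&(S>90)&(P[...,0]<1100)&(P[...,0]>300)
    q=P[g][:,:2].astype(np.float32); r=cv2.minAreaRect(q); print('cab',len(q),np.median(P[g][:,2]),r,cv2.boxPoints(r).round(1).tolist())
    # objects with top at ~120, away from the cabinet
    m=((P[...,2]>60)&(P[...,2]<135)&(P[...,1]>80)&(P[...,0]>300)&(P[...,0]<750)&(P[...,1]<420)).astype(np.uint8)
    k,l,s,ce=cv2.connectedComponentsWithStats(m)
    for i in range(1,k):
        if s[i,4]<60: continue
        w=l==i; t=w&(P[...,2]>112); print('obj',s[i,:5],'rgb',np.median(img[w],0),'centre all',P[w].mean(0).round(1),'top mid',((P[t].min(0)+P[t].max(0))/2).round(1) if t.any() else '')
    # bar
    m=(abs(P[...,2]-115)<12)&(S<70)&(P[...,0]>350)&(P[...,0]<700)&(P[...,1]<60)&(P[...,1]>-280)
    k,l,s,ce=cv2.connectedComponentsWithStats(m.astype(np.uint8))
    for i in range(1,k):
        if s[i,4]>40: w=l==i; print('bar',s[i],cv2.minAreaRect(P[w][:,:2].astype(np.float32)),P[w].mean(0).round(1),P[w][:,2].max())
c=dict(np.load('scene.npz'));a=c['img'][190:340,400:560]; b=dict(np.load('top.npz'))['img'][190:330,110:250]
a=cv2.resize(a,(427,400),interpolation=3);b=cv2.resize(b,(370,400),interpolation=3)
cv2.imwrite('pics/crop1.png',cv2.convertScaleAbs(np.hstack([a,b])[...,::-1],alpha=1.6))
```

```text
scene bench z -0.9612161544056335
cab 15259 137.0695241349972 ((812.577392578125, -120.60957336425781), (211.08770751953125, 290.7772216796875), 84.52169799804688) [[657.7999877929688, -211.8000030517578], [947.2000122070312, -239.60000610351562], [967.4000244140625, -29.399999618530273], [677.9000244140625, -1.7000000476837158]]
obj [436 202  24  33 590] rgb [55. 13. 11.] centre all [377.9 195.2  95.8] top mid [371.4 194.9 116.8]
obj [484 225  28  34 644] rgb [28. 24. 14.] centre all [418.2 306.7  96.2] top mid [412.1 307.1 117.2]
obj [451 248  27  35 696] rgb [55. 13. 10.] centre all [514.3 251.5  96.3] top mid [507.6 251.5 117.1]
obj [492 271  29  37 740] rgb [8. 8. 9.] centre all [552.3 336.6  96.9] top mid [546.  337.4 118.3]
bar [253 242  56  27 398] ((631.036376953125, -102.86468505859375), (121.24270629882812, 36.345298767089844), 85.5821533203125) [623.4 -99.9 114.5] 119.8478405315476
top bench z -0.38554295337792155
cab 7131 137.4636194374982 ((809.3948974609375, -120.31890869140625), (199.26705932617188, 285.9563903808594), 84.22977447509766) [[657.0999755859375, -205.10000610351562], [941.5999755859375, -233.8000030517578], [961.7000122070312, -35.599998474121094], [677.2000122070312, -6.800000190734863]]
obj [138 203  27  25 404] rgb [33. 33. 32.] centre all [542.6 337.2  97. ] top mid [543.9 338.4 117.7]
obj [174 225  25  25 377] rgb [53. 35. 33.] centre all [504.1 251.6  97.5] top mid [504.9 253.3 118.2]
obj [139 265  28  24 403] rgb [39. 37. 35.] centre all [407.8 306.5  96.6] top mid [408.9 307.5 118.9]
obj [188 291  25  23 322] rgb [63. 38. 35.] centre all [367.5 194.7  99.5] top mid [368.2 196.  119.6]
bar [325 184  55  32 438] ((634.8652954101562, -102.20730590820312), (120.05472564697266, 51.94218444824219), 83.8676528930664) [ 623.5 -101.4  115.7] 123.32963790077133
```

View pics/crop1.png

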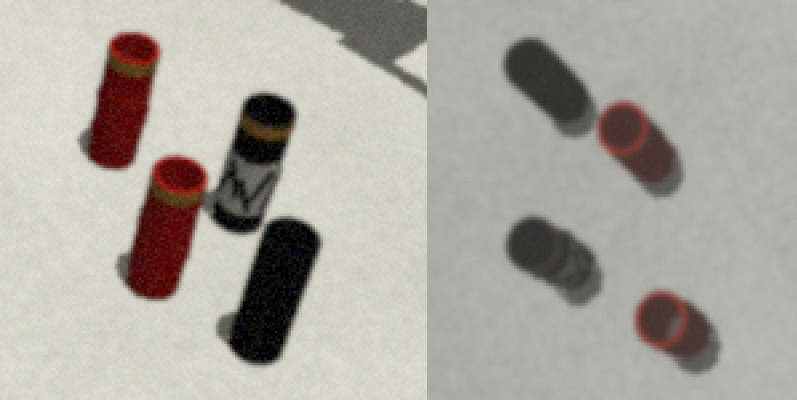

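The printed barrel (left crop (255,160), right crop (550,260)) stands at about (411,307) with its brass end up. The plain one is at about (545,338), and the two brass-banded red ones are look-alikes. The cabinet front centre is at about (668,-107) with yaw about -5.6°. I go above the handle first.

```bash
cat >> h.py <<'E'
from scipy.spatial.transform import Rotation as R
YAW=-5.6
def toolR(a,tilt=0):  # tool x at angle a (deg) in the bench plane, z down; then tilted about world y_c so z leans outward (+x_c)
    X=np.array([np.cos(np.radians(a)),np.sin(np.radians(a)),0]);Z=np.array([0,0,-1.]);
    B=R.from_matrix(np.stack([X,np.cross(Z,X),Z],1)); y=np.array([-np.sin(np.radians(YAW)),np.cos(np.radians(YAW)),0])
    return R.from_rotvec(-np.radians(tilt)*y)*B
def go(p,Rt):
    o=manip.get_obs(); q=o['ee_rot']; R0=R.from_quat([*q[1:],q[0]])
    print('t',round(o['time'],2),'tcp',o['tcp_pos'].round(1),'F',o['contact_force'].round(1),'w',round(o['width'],1))
    print('shift',R0.inv().apply(np.array(p)-o['tcp_pos']).round(1),'turn',np.degrees((R0.inv()*Rt).as_rotvec()).round(2))
E
python3 -c "
from h import *
go([600,-100,290],toolR(YAW))
print(toolR(YAW,30).as_matrix().round(2)[:,2])"
```

```text
t 0.1 tcp [231.3 579.9 221.7] F [-0.8  1.4 -0.7] w 86.9
shift [-494.9  594.4  -67.6] turn [6.000e-02 1.100e-01 7.384e+01]
[ 0.5  -0.05 -0.87]
```

Request:
jog_arm:
  motion:
    - [[-30,36,-20,0,0,5,0.41],[-60,72,-67,0,0,11,0.41],[-90,108,-67,0,0,18,0.41],[-120,144,-67,0,0,25,0.41],[-150,180,-67,0,0,32,0.41],[-180,216,-67,0,0,39,0.41],[-210,252,-67,0,0,46,0.41],[-240,288,-67,0,0,53,0.41],[-270,324,-67,0,0,60,0.41],[-300,360,-67,0,0,67,0.41],[-330,396,-67,0,0,73.8,0.41],[-360,432,-67,0,0,73.8,0.41]]

```text
time: 1.3
tcp_pos: [499.7, 84.1, 289.3]
ee_rot: [-0.0, 0.999, -0.05, -0.0]
contact_force: [0.7, 0.6, -0.3]
width: 35.4
```

```bash
python3 -c "
from h import *
go([600,-100,290],toolR(YAW))"
```

```text
t 1.3 tcp [499.7  84.1 289.3] F [ 0.7  0.6 -0.3] w 35.4
shift [118.  173.3  -0.8] turn [-0.01  0.03 -0.09]
```

Request:
jog_arm:
  motion:
    - [[29,43,0,0,0,0,0.41],[59,87,0,0,0,0,0.41],[88,130,0,0,0,0,0.41],[118,173,0,0,0,0,0.41],[118,173,0,0,0,0,0.41],[118,173,0,0,0,0,0.41]]

```text
time: 1.9
tcp_pos: [600.3, -99.4, 288.5]
ee_rot: [-0.0, 0.999, -0.05, -0.001]
contact_force: [-0.0, 0.4, -0.5]
width: 35.5
```

Run:
```python
from h import *
c=cam('wrist'); save(c,'wrist1'); np.savez('wrist1',**c); print(c['E'].round(2).tolist(),manip.get_obs()['tcp_pos'])
P=cloud(c); 
Xc=np.array([np.cos(np.radians(YAW)),np.sin(np.radians(YAW))]); Yc=np.array([-Xc[1],Xc[0]])
S=cv2.cvtColor(c['img'],cv2.COLOR_RGB2HSV)[...,1]
m=(abs(P[...,2]-113)<9)&(S<80)
d=P[...,:2]-[667.8,-106.7]; a=d@Xc; b=d@Yc
m&=(abs(b)<90)&(a<-10)&(a>-120)
print('pts',m.sum(),np.percentile(a[m],[1,5,25,50,75,95]).round(1),np.percentile(b[m],[1,99]).round(1), np.percentile(P[...,2][m],[50,95]))
for lo,hi in((-40,-15),(-15,15),(15,40)):
    k=m&(b>lo)&(b<hi); print(lo,k.sum(),np.percentile(a[k],[2,50,98]).round(1),P[...,:2][k].mean(0).round(1))
```

```text
[[1.0, 0.1, 0.03, 607.58], [-0.1, 0.96, 0.26, -29.42], [-0.0, -0.26, 0.97, 451.33], [0.0, 0.0, 0.0, 1.0]] [599.37922224 -97.58923522 288.65137192]
pts 2985 [-57.3 -56.6 -53.3 -49.1 -39.2 -15.8] [-55.2  59.8] [117.17306576 119.21838643]
-40 402 [-57.1 -52.1 -46.1] [ 613.7 -128.9]
-15 530 [-57.3 -51.7 -45.7] [ 616.4 -101.3]
15 468 [-57.4 -51.9 -46.1] [618.9 -74.2]
```

View pics/wrist1.png

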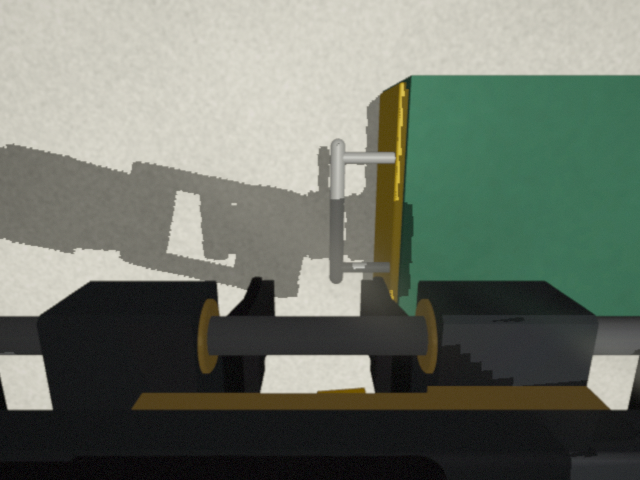

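The wrist view shows the handle bar running from (337,145) to (337,278), aligned with my yaw. Its centre is at about (616.3,-102), so the tray is about 7 mm ajar.

```bash
python3 -c "
from h import *
go([616.3,-102,94],toolR(YAW))"
```

```text
t 1.95 tcp [599.4 -97.6 288.7] F [-0.4  0.7 -0.1] w 35.5
shift [ 17.7   3.  194.6] turn [-0.07  0.14 -0.03]
```

Request:
jog_arm:
  motion:
    - [[18,3,35,0,0,0,0.41],[18,3,75,0,0,0,0.41],[18,3,110,0,0,0,0.41],[18,3,130,0,0,0,0.41],[18,3,150,0,0,0,0.41],[18,3,170,0,0,0,0.41],[18,3,185,0,0,0,0.41],[18,3,194,0,0,0,0.41],[18,3,194,0,0,0,0],[18,3,194,0,0,0,0],[18,3,194,0,0,0,0],[18,3,194,0,0,0,0]]
  grip_force: 30

```text
time: 3.15
tcp_pos: [616.9, -102.4, 96.4]
ee_rot: [0.0, 0.999, -0.048, -0.001]
contact_force: [-2.7, -0.1, 5.9]
width: 11.3
```

```bash
python3 -c "
from h import *
X=np.array([np.cos(np.radians(YAW)),np.sin(np.radians(YAW)),0])
p=manip.get_obs()['tcp_pos']; go(p-124*X,toolR(YAW))"
```

```text
t 3.15 tcp [ 616.9 -102.4   96.4] F [-2.7 -0.1  5.9] w 11.3
shift [-1.24e+02 -1.00e-01  2.00e-01] turn [0.01 0.1  0.06]
```

Request:
jog_arm:
  motion:
    - [[-6,0,0,0,0,0,0],[-14,0,0,0,0,0,0],[-24,0,0,0,0,0,0],[-34,0,0,0,0,0,0],[-44,0,0,0,0,0,0],[-54,0,0,0,0,0,0],[-64,0,0,0,0,0,0],[-74,0,0,0,0,0,0],[-84,0,0,0,0,0,0],[-94,0,0,0,0,0,0],[-104,0,0,0,0,0,0],[-110,0,0,0,0,0,0]]

```text
time: 4.35
tcp_pos: [509.6, -91.6, 96.4]
ee_rot: [0.0, 0.999, -0.049, 0.002]
contact_force: [4.7, 3.4, 1.7]
width: 11.0
```

Request:
jog_arm:
  motion:
    - [[-4,0,0,0,0,0,0],[-8,0,0,0,0,0,0],[-11,0,0,0,0,0,0],[-13,0,0,0,0,0,0],[-15,0,0,0,0,0,0],[-15,0,0,0,0,0,0]]

```text
time: 4.95
tcp_pos: [494.6, -90.1, 96.4]
ee_rot: [-0.0, 0.999, -0.049, 0.002]
contact_force: [3.2, 3.4, 2.9]
width: 10.7
```

```bash
python3 -c "
from h import *
X=np.array([np.cos(np.radians(YAW)),np.sin(np.radians(YAW)),0])
p=manip.get_obs()['tcp_pos']; print((p-[616.9,-102.4,96.4])@X); go(p+[0,0,120],toolR(YAW))"
```

```text
-122.87525736515256
t 4.95 tcp [494.6 -90.1  96.4] F [3.2 3.4 2.9] w 10.7
shift [   0.4   -0.  -120. ] turn [-0.02 -0.21 -0.02]
```

Request:
jog_arm:
  motion:
    - [[-2,0,0,0,0,0,0],[-4,0,0,0,0,0,0],[-6,0,0,0,0,0,0],[-6,0,0,0,0,0,0],[-6,0,0,0,0,0,0]]

```text
time: 5.45
tcp_pos: [491.4, -89.8, 96.5]
ee_rot: [0.0, 0.999, -0.05, 0.005]
contact_force: [9.0, 5.8, -2.1]
width: 11.2
```

Request:
jog_arm:
  motion:
    - [[-2,0,0,0,0,0,0.41],[-2,0,0,0,0,0,0.41],[-2,0,0,0,0,0,0.41],[-2,0,0,0,0,0,0.41],[-2,0,-15,0,0,0,0.41],[-2,0,-40,0,0,0,0.41],[-2,0,-70,0,0,0,0.41],[-2,0,-110,0,0,0,0.41],[-2,0,-140,0,0,0,0.41],[-2,0,-160,0,0,0,0.41]]

```text
time: 6.45
tcp_pos: [485.3, -89.9, 257.8]
ee_rot: [0.001, 0.999, -0.049, 0.001]
contact_force: [0.1, 0.6, -0.6]
width: 35.8
```

Run:
```python
from h import *
go([400,307,260],toolR(YAW+90))
c=cam('wrist'); np.savez('wrist2',**c); P=cloud(c)
X=np.array([np.cos(np.radians(YAW)),np.sin(np.radians(YAW))]);Y=np.array([-X[1],X[0]])
d=P[...,:2]-[667.8,-106.7]; a=d@X;b=d@Y; z=P[...,2]
m=(abs(z-113)<9)&(a<-160)&(a>-200)&(abs(b)<60)
S=cv2.cvtColor(c['img'],cv2.COLOR_RGB2HSV)
print('bar',m.sum(),np.percentile(a[m],[2,50,98]) if m.any() else '')
k=(S[...,1]<60)&(z>55)&(z<125)&(a<-40)&(a>-115)&(abs(b)<40)
print('spigot',k.sum(),P[k].mean(0),np.percentile(b[k],[1,99]))
y=(abs(z-120)<4)&(a<-100)&(a>-150)&(S[...,1]>120); print('panel top',np.percentile(a[y],[2,98]),np.percentile(b[y],[1,99]))
save(c,'wrist2')
```

```text
t 6.45 tcp [485.3 -89.9 257.8] F [ 0.1  0.6 -0.6] w 35.8
shift [-123.4 -386.8   -2.9] turn [ 1.400e-01 -3.000e-02 -8.997e+01]
bar 2784 [-182.14657602 -175.95235217 -161.86053556]
spigot 1562 [602.54219541 -94.99884989 106.18282124] [-11.71526844  16.23163297]
panel top [-131.72729938 -120.24752587] [-55.90948983 101.07389117]
```

View pics/wrist2.png

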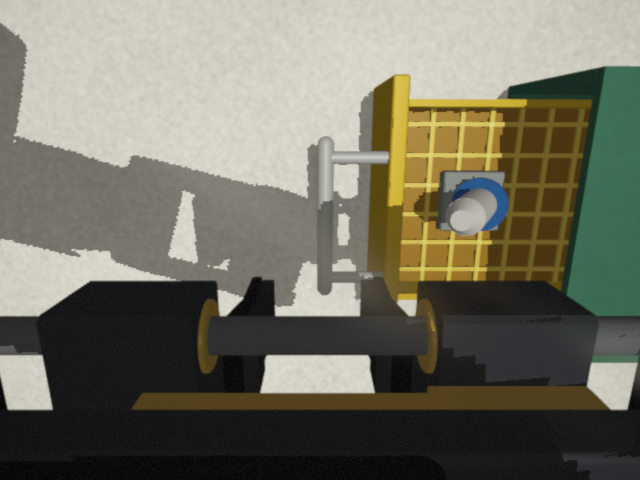

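The wrist view shows the tray out with its panel top at x≈400 px (outer face about 131 mm in front of the cabinet). The spigot tip is at (465,217) and the blue flange at (487,205). Next I go to above the barrel.

Request:
jog_arm:
  motion:
    - [[-11,-35,0,0,0,-8.2,1],[-22,-70,0,0,0,-16.4,1],[-34,-105,0,0,0,-24.6,1],[-45,-141,0,0,0,-32.8,1],[-56,-176,0,0,0,-41,1],[-67,-211,0,0,0,-49.2,1],[-78,-246,0,0,0,-57.4,1],[-90,-281,0,0,0,-65.6,1],[-101,-316,0,0,0,-73.8,1],[-112,-352,0,0,0,-82,1],[-123,-387,0,0,0,-90,1],[-123,-387,0,0,0,-90,1]]

```text
time: 7.7
tcp_pos: [398.8, 310.4, 254.6]
ee_rot: [-0.001, 0.739, 0.674, -0.0]
contact_force: [-0.3, -0.4, -0.1]
width: 87.0
```

Run:
```python
from h import *
X=np.array([np.cos(np.radians(YAW)),np.sin(np.radians(YAW)),0]);Y=np.array([-X[1],X[0],0]);Z=np.array([0,0,1])
c=dict(np.load('wrist2.npz')); P=cloud(c)-[667.8,-106.7,0]; H=cv2.cvtColor(c['img'],cv2.COLOR_RGB2HSV)
ax=-.5*X+.866*Z; n=.866*X+.5*Z; o=-36*X+50*Z
s=(P-o)@ax; a=(P-o)@n; b=(P-o)@Y
k=(H[...,1]<60)&(abs(a)<30)&(abs(b)<30)
t=k&(abs(s-75)<4); print('tip',t.sum(),'n-mid',np.percentile(a[t],[3,97]).round(1),'b',np.percentile(b[t],[3,97]).round(1),'s',np.median(s[t]))
f=(H[...,0]>100)&(H[...,0]<130)&(H[...,1]>100)&(abs(a)<35)&(abs(b)<35)&(abs(s)<5); print('flange',f.sum(),'n',np.percentile(a[f],[1,99]).round(1),'b',np.percentile(b[f],[1,99]).round(1),'s',np.median(s[f]))
sh=k&(s>10)&(s<55); q=np.c_[2*a[sh],2*b[sh],np.ones(sh.sum())]; r=np.linalg.lstsq(q,a[sh]**2+b[sh]**2,rcond=None)[0]; print('shaft fit',r[:2],np.sqrt(r[2]+r[0]**2+r[1]**2),sh.sum())
# barrel
c=cam('wrist'); save(c,'wrist3'); np.savez('wrist3',**c); P=cloud(c); d=np.hypot(P[...,0]-411,P[...,1]-307)
t=(abs(P[...,2]-119)<4)&(d<40); (x,y),r=cv2.minEnclosingCircle(P[t][:,:2].astype(np.float32)); print('barrel top',t.sum(),x,y,r,np.median(P[t][:,2]),P[t].min(0),P[t].max(0))
u=(P[...,2]>10)&(P[...,2]<112)&(d<40); q=P[u]; A=np.c_[2*q[:,:2],np.ones(len(q))]; r=np.linalg.lstsq(A,(q[:,:2]**2).sum(1),rcond=None)[0]; print('side fit',len(q),r[:2],np.sqrt(r[2]+r[0]**2+r[1]**2))
go([411,307,70],toolR(YAW+90))
```

```text
tip 597 n-mid [-9.1  8.2] b [-6.6 10.4] s 75.96342782629031
flange 940 n [-23.1  21.9] b [-19.7  24.3] s 1.4601253773722624
shaft fit [-1.0613276   1.31410798] 14.909543287973639 395
barrel top 1036 408.871337890625 309.2973937988281 21.357866287231445 120.22216983055156 [387.87825878 288.21527555 115.01392997] [430.02941161 330.07248784 122.45195783]
side fit 2092 [406.50070163 309.36756509] 18.95987059033483
t 7.75 tcp [399.1 308.4 254.5] F [-0.  -0.2  0.4] w 86.7
shift [ -0.   12.3 184.5] turn [-0.09  0.09  0.2 ]
```

View pics/wrist3.png

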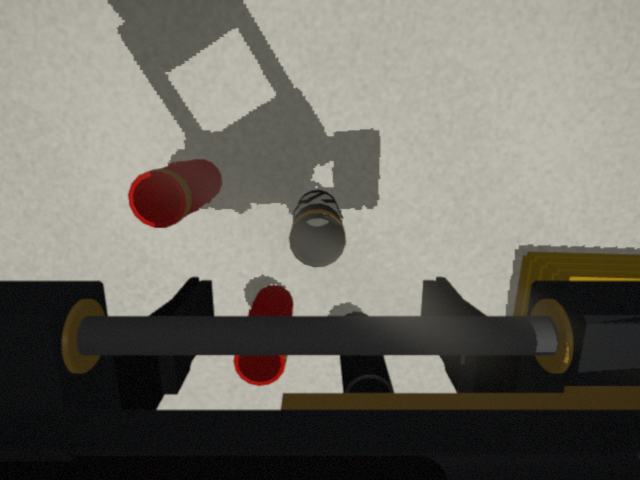

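The printed barrel's top is at (317,235) with its print and brass visible, at about (409.5,308.5). The red ones and the plain one at (367,350) are clear of the fingers. I descend and grip.

Request:
jog_arm:
  motion:
    - [[1,10,30,0,0,0.2,1],[1,10,70,0,0,0.2,1],[1,10,100,0,0,0.2,1],[1,10,125,0,0,0.2,1],[1,10,145,0,0,0.2,1],[1,10,162,0,0,0.2,1],[1,10,177,0,0,0.2,1],[1,10,188,0,0,0.2,1],[1,10,188,0,0,0.2,1],[1,10,188,0,0,0.2,1]]

```text
time: 8.75
tcp_pos: [410.7, 307.0, 67.6]
ee_rot: [0.0, 0.742, 0.67, -0.0]
contact_force: [0.2, -0.7, -1.3]
width: 87.3
```

Request:
jog_arm:
  motion:
    - [[0,0,0,0,0,0,0.4],[0,0,0,0,0,0,0.4],[0,0,0,0,0,0,0.4],[0,0,0,0,0,0,0.4],[0,0,0,0,0,0,0.4],[0,0,0,0,0,0,0.4]]
  grip_force: 25

```text
time: 9.35
tcp_pos: [410.5, 307.7, 67.6]
ee_rot: [0.0, 0.742, 0.671, 0.0]
contact_force: [-0.6, -0.2, -0.3]
width: 47.0
```

```bash
python3 -c "
from h import *
go([409.5,308.5,220],toolR(YAW+90))"
```

```text
t 9.35 tcp [410.5 307.7  67.6] F [-0.6 -0.2 -0.3] w 47.0
shift [   0.7   -1.  -152.4] turn [ 0.01 -0.   -0.15]
```

Request:
jog_arm:
  motion:
    - [[0,0,0,0,0,0,0],[0,0,0,0,0,0,0],[0,0,0,0,0,0,0],[0,0,0,0,0,0,0],[0,0,-10,0,0,0,0],[0,0,-30,0,0,0,0],[0,0,-60,0,0,0,0],[0,0,-95,0,0,0,0],[0,0,-130,0,0,0,0],[0,0,-160,0,0,0,0],[0,0,-180,0,0,0,0],[0,0,-180,0,0,0,0]]

```text
time: 10.55
tcp_pos: [412.0, 308.3, 250.9]
ee_rot: [0.001, 0.742, 0.671, 0.003]
contact_force: [0.2, 0.8, -2.2]
width: 41.8
```

```bash
cat >> h.py <<'E'
SP=np.array([631.7,-101.3,50]); AX=np.array([-.5*np.cos(np.radians(YAW)),-.5*np.sin(np.radians(YAW)),.866])
E
python3 - <<'E'
from h import *
print((SP+AX*(68+100)).round(1)); go(SP+AX*(68+100),toolR(YAW+90,30))
c=cam('wrist'); P=cloud(c); save(c,'wrist4'); p=manip.get_obs()['tcp_pos']
m=(P[...,2]>p[2]+35)&(P[...,2]<p[2]+62)&(np.hypot(P[...,0]-p[0],P[...,1]-p[1])<32); 
if m.any(): print('top rim',m.sum(),(P[m].min(0)+P[m].max(0))/2-p,np.percentile(P[m][:,2],[50,95])-p[2])
E
```

```text
[548.1 -93.1 195.5]
t 10.55 tcp [412.  308.3 250.9] F [ 0.2  0.8 -2.2] w 41.8
shift [-386.   175.3   55.2] turn [-29.64  -0.16  -0.2 ]
top rim 8851 [-2.82687207  1.0140182  48.49399466] [50.8801706 56.0617341]
```

View pics/wrist4.png

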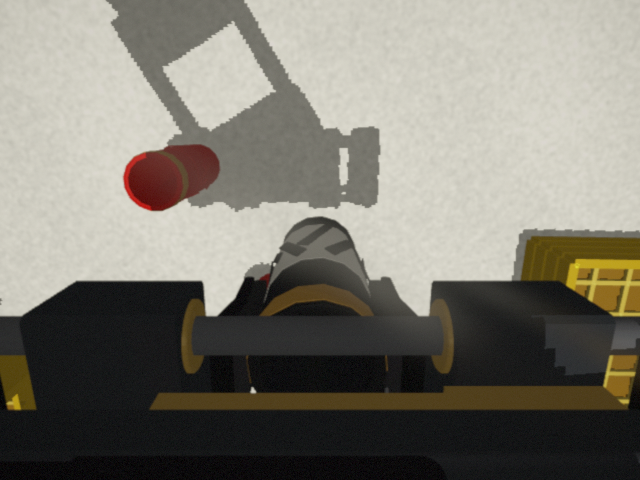

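Barrel held at its top (print at (318,240), brass at (320,295)), straight in the jaws. I carry it to above the spigot, tilting as it goes.

Request:
jog_arm:
  motion:
    - [[-20,8,0,0,0,0,0],[-55,22,0,-2,0,0,0],[-95,38,0,-5,0,0,0],[-135,54,0,-8,0,0,0],[-175,70,0,-11,0,0,0],[-215,86,0,-14,0,0,0],[-255,102,2,-17,0,0,0],[-295,118,5,-20,0,0,0],[-330,133,10,-23,0,0,0],[-360,145,15,-26,0,0,0],[-380,153,20,-29,0,0,0],[-386,155,21,-29.7,0,0,0]]

```text
time: 11.8
tcp_pos: [523.9, -93.6, 223.5]
ee_rot: [0.188, 0.719, 0.647, 0.171]
contact_force: [-0.6, 1.2, -0.6]
width: 41.9
```

Request:
jog_arm:
  motion:
    - [[0,0,0,0,0,0,0],[0,0,0,0,0,0,0],[0,0,0,0,0,0,0]]

```text
time: 12.1
tcp_pos: [525.5, -91.1, 226.1]
ee_rot: [0.189, 0.717, 0.649, 0.172]
contact_force: [0.9, 0.0, -1.0]
width: 41.8
```

Run:
```python
from h import *
go(SP+AX*(68+140),toolR(YAW+90,30)); go(SP+AX*(68+82),toolR(YAW+90,30))
s=cam('scene'); w=cam('wrist'); save(s,'s5'); save(w,'w5')
a=cv2.resize(s['img'][130:330,180:400],(440,400),interpolation=3); b=cv2.resize(w['img'],(360,270))
im=np.zeros((400,800,3),np.uint8); im[:,:440]=a; im[:270,440:]=b
cv2.imwrite('pics/c5.png',cv2.convertScaleAbs(im[...,::-1],alpha=1.5))
P=cloud(s); p=manip.get_obs()['tcp_pos']; Q=(P-SP)
t=Q@AX; per=np.linalg.norm(Q-t[...,None]*AX,axis=-1); Y=np.array([-np.sin(np.radians(YAW)),np.cos(np.radians(YAW)),0]); n=np.cross(Y,AX)
for lo in range(85,220,10):
    m=(t>lo)&(t<lo+10)&(per<32)
    if m.sum()>30: print(lo,m.sum(),'Y',np.percentile(Q[m]@Y,[3,97]).round(1),'n',np.percentile(Q[m]@n,[3,97]).round(1))
```

```text
t 12.1 tcp [525.5 -91.1 226.1] F [ 0.9  0.  -1. ] w 41.8
shift [ 0.2  4.3 -2.2] turn [-0.38  0.02 -0.09]
t 12.1 tcp [525.5 -91.1 226.1] F [ 0.9  0.  -1. ] w 41.8
shift [ 0.3  4.7 55.8] turn [-0.38  0.02 -0.09]
135 82 Y [-17.1  19. ] n [-7.3 17.3]
145 103 Y [-17.   19.3] n [-4.7 16.7]
155 106 Y [-17.8  19.2] n [-4.7 17.2]
165 110 Y [-19.5  19.4] n [-4.7 18.3]
175 109 Y [-18.   19.6] n [-8.6 18.2]
185 112 Y [-16.7  19.7] n [-10.6  18.3]
195 113 Y [-22.  20.] n [-4.7 17.5]
205 163 Y [-29.1  28.1] n [-7.5 16.8]
215 161 Y [-28.2  28.1] n [-8.2 16.3]
```

View pics/c5.png

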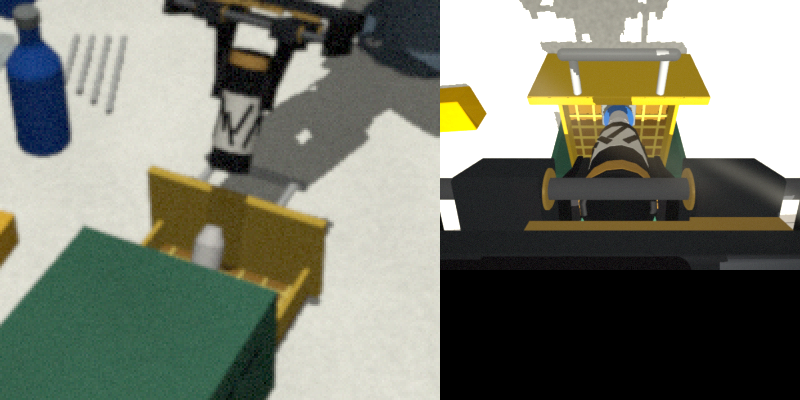

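The scene crop shows the barrel over the tray with its foot at (232,160) and the spigot at (208,245), in line. It needs about 4.5 mm along tool y. I correct that and come down to the spigot tip.

Request:
jog_arm:
  motion:
    - [[0,4.5,5,-0.4,0,0,0],[0,4.5,15,-0.4,0,0,0],[0,4.5,27,-0.4,0,0,0],[0,4.5,38,-0.4,0,0,0],[0,4.5,48,-0.4,0,0,0],[0,4.5,56,-0.4,0,0,0],[0,4.5,59,-0.4,0,0,0],[0,4.5,59,-0.4,0,0,0],[0,4.5,59,-0.4,0,0,0]]

```text
time: 13.1
tcp_pos: [559.0, -95.2, 177.4]
ee_rot: [0.193, 0.716, 0.648, 0.174]
contact_force: [-0.9, 0.1, -1.8]
width: 42.2
```

Run:
```python
from h import *
go(SP+AX*68,toolR(YAW+90,30))
s=cam('scene'); P=cloud(s); Q=(P-SP)
t=Q@AX; per=np.linalg.norm(Q-t[...,None]*AX,axis=-1); Y=np.array([-np.sin(np.radians(YAW)),np.cos(np.radians(YAW)),0]); n=np.cross(Y,AX)
for lo in range(15,140,10):
    m=(t>lo)&(t<lo+10)&(per<32)
    if m.sum()>30: print(lo,m.sum(),'Y',np.percentile(Q[m]@Y,[3,97]).round(1),'n',np.percentile(Q[m]@n,[3,97]).round(1))
a=s['img'][170:320,200:360]; cv2.imwrite('pics/c6.png',cv2.convertScaleAbs(cv2.resize(a,(640,600),interpolation=3)[...,::-1],alpha=1.5))
```

```text
t 13.1 tcp [559.  -95.2 177.4] F [-0.9  0.1 -1.8] w 42.2
shift [ 1.2 -0.7 78.8] turn [ 0.09  0.08 -0.13]
35 57 Y [-13.8  13.1] n [-3.4 16.1]
45 73 Y [-13.   12.6] n [-2.3 16.7]
55 70 Y [-13.1  12.5] n [-0.6 16.1]
65 53 Y [-11.7  10.8] n [-2. 12.]
75 72 Y [-18.8  18. ] n [-0.2 22.8]
85 98 Y [-17.8  18.1] n [-1.8 22.7]
95 103 Y [-18.6  18.4] n [ 1.1 22.2]
105 100 Y [-21.4  18.4] n [-2.8 23. ]
115 107 Y [-19.6  19.4] n [-3.9 23.5]
125 108 Y [-17.   19.3] n [-4.3 24.2]
135 109 Y [-22.2  19.1] n [ 2.3 23.3]
```

View pics/c6.png

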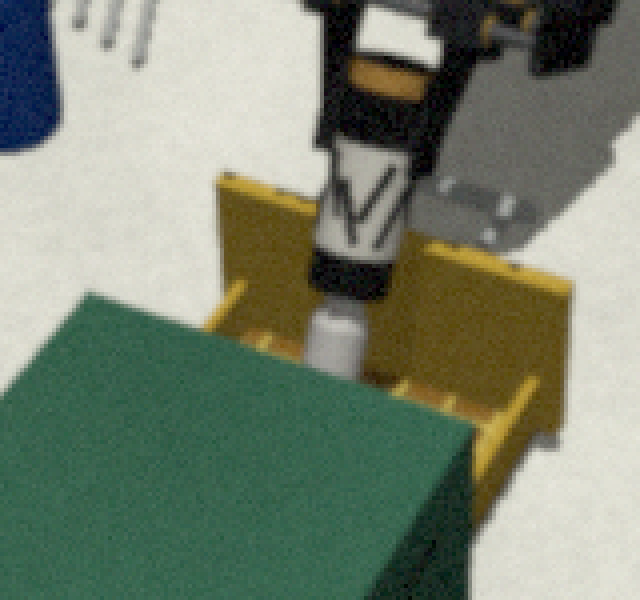

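The barrel foot at (348,285) sits right above the spigot tip at (338,310), aligned to within 1 mm in both directions. I insert gently.

Request:
jog_arm:
  motion:
    - [[0,0,4,0,0,0,0],[0,0,8,0,0,0,0],[0,0,12,0,0,0,0],[0,0,16,0,0,0,0],[0,0,20,0,0,0,0],[0,0,24,0,0,0,0],[0,0,28,0,0,0,0],[0,0,28,0,0,0,0]]

```text
time: 13.95
tcp_pos: [573.0, -96.7, 152.7]
ee_rot: [0.192, 0.716, 0.648, 0.174]
contact_force: [0.1, -0.1, -1.8]
width: 41.7
```

```bash
python3 -c "
from h import *
go(SP+AX*68,toolR(YAW+90,30)); print(manip.get_obs()['ft_torque'])"
```

```text
t 13.95 tcp [573.  -96.7 152.7] F [ 0.1 -0.1 -1.8] w 41.7
shift [ 1.2 -0.4 50.4] turn [ 0.06  0.07 -0.16]
[0.06603489 0.44902451 0.04084213]
```

No contact force, so it is sliding freely. I continue to just short of home.

Request:
jog_arm:
  motion:
    - [[0,0,5,0,0,0,0],[0,0,10,0,0,0,0],[0,0,15,0,0,0,0],[0,0,20,0,0,0,0],[0,0,25,0,0,0,0],[0,0,30,0,0,0,0],[0,0,35,0,0,0,0],[0,0,40,0,0,0,0],[0,0,44,0,0,0,0],[0,0,47,0,0,0,0],[0,0,47,0,0,0,0]]

```text
time: 15.05
tcp_pos: [598.2, -98.1, 115.1]
ee_rot: [0.189, 0.718, 0.648, 0.171]
contact_force: [-1.8, -0.4, -5.7]
width: 42.0
```

```bash
python3 -c "
from h import *
go(SP+AX*68,toolR(YAW+90,30)); print(manip.get_obs()['ft_torque'])"
```

```text
t 15.05 tcp [598.2 -98.1 115.1] F [-1.8 -0.4 -5.7] w 42.0
shift [ 0.1 -3.4  5.2] turn [-0.45  0.13 -0.19]
[ 0.11312458  1.21383075 -0.05638471]
```

Request:
jog_arm:
  motion:
    - [[0,-1,1,0,0,0,0],[0,-2,2,0,0,0,0],[0,-2,3,0,0,0,0],[0,-2,4,0,0,0,0],[0,-2,4,0,0,0,0]]

```text
time: 15.55
tcp_pos: [600.3, -98.5, 113.0]
ee_rot: [0.19, 0.718, 0.648, 0.17]
contact_force: [-3.0, 0.4, -2.0]
width: 41.7
```

Run:
```python
from h import *
go(SP+AX*68,toolR(YAW+90,30)); print(manip.get_obs()['ft_torque'])
s=cam('scene'); P=cloud(s)-[667.8,-106.7,0]
X=np.array([np.cos(np.radians(YAW)),np.sin(np.radians(YAW)),0]);Y=np.array([-X[1],X[0],0]); a=P@X; b=P@Y; z=P[...,2]
H=cv2.cvtColor(s['img'],cv2.COLOR_RGB2HSV)
m=(abs(z-119)<5)&(a<-90)&(a>-150)&(abs(b)<105)&(abs(b)>35)&(H[...,1]>100)
print('panel top a',m.sum(),np.percentile(a[m],[3,50,97]).round(1))
```

```text
t 15.55 tcp [600.3 -98.5 113. ] F [-3.   0.4 -2. ] w 41.7
shift [ 0.3 -4.2  2.4] turn [-0.46  0.23 -0.2 ]
[ 0.0418864   1.14528875 -0.05598309]
panel top a 225 [-126.9 -119.7 -115. ]
```

Run:
```python
from h import *
o=manip.get_obs(); print(o['q'].round(3),o['joint_vel'].round(3),o['effort'].round(1))
X=np.array([np.cos(np.radians(YAW)),np.sin(np.radians(YAW)),0]);Y=np.array([-X[1],X[0],0])
for nm in('top','wrist','scene'):
    s=cam(nm); P=cloud(s)-[667.8,-106.7,0]; a=P@X; b=P@Y; z=P[...,2]
    m=(abs(z-114)<7)&(a<-155)&(a>-190)&(abs(b)<42)
    print(nm,'bar a',m.sum(),np.percentile(a[m],[3,50,97]).round(1) if m.any() else '')
    H=cv2.cvtColor(s['img'],cv2.COLOR_RGB2HSV)
    m=(abs(z-119)<5)&(a<-90)&(a>-150)&(abs(b)<105)&(abs(b)>45)&(H[...,1]>100)&(H[...,0]<35)
    print(nm,'panel a',m.sum(),np.percentile(a[m],[3,50,97]).round(1) if m.any() else '')
    m=(abs(z-137)<5)&(a<100)&(a>-20)&(abs(b)<80)&(H[...,0]>60)
    print(nm,'cab front a',m.sum(),np.percentile(a[m],[1,3]).round(1) if m.any() else '')
```

```text
[-0.426  0.576  1.973  1.007  0.185 -2.854] [-0.    -0.001  0.001 -0.     0.001 -0.   ] [  0.3 -38.6 -11.2   0.5  -0.8  -0. ]
top bar a 0 
top panel a 2 [-131.4 -131.  -130.6]
top cab front a 3164 [-2.  -0.1]
wrist bar a 20266 [-181.1 -176.9 -165.3]
wrist panel a 13629 [-131.  -127.7 -120. ]
wrist cab front a 0 
scene bar a 30 [-170.8 -168.5 -156.4]
scene panel a 214 [-127.4 -119.4 -114. ]
scene cab front a 3323 [0.6 2.9]
```

Joint 6 is at its limit, which explains the 4 mm offset. The tray still reads fully out. The barrel is round, so I turn about the tool axis to back off the limit and let the pose resolve.

Request:
jog_arm:
  motion:
    - [[0,0,-1,0,0,4,0],[0,0.5,-1,0,0,8,0],[0,1,-1,0,0,12,0],[0,1,-0.5,0,0,16,0],[0,1,0,0,0,16,0],[0,1,0,0,0,16,0]]

```text
time: 16.35
tcp_pos: [601.0, -98.6, 113.3]
ee_rot: [0.164, 0.801, 0.542, 0.195]
contact_force: [-4.0, -0.3, -3.7]
width: 42.0
```

Run:
```python
from h import *
o=manip.get_obs(); print(o['q'].round(3),o['ft_torque'].round(2))
go(SP+AX*68,toolR(YAW+90,30))
```

```text
[-0.425  0.576  1.971  0.993  0.186 -2.562] [-0.05  1.21 -0.1 ]
t 16.35 tcp [601.  -98.6 113.3] F [-4.  -0.3 -3.7] w 42.0
shift [-1.  -4.9  2.3] turn [ -0.45   0.31 -16.12]
```

Request:
jog_arm:
  motion:
    - [[-0.3,-1,0,0,0,0,0],[-0.6,-2,0.5,0,0,0,0],[-0.8,-3,1,0,0,0,0],[-0.8,-3.5,2,0,0,0,0],[-0.8,-3.5,3,0,0,0,0],[-0.8,-3.5,3,0,0,0,0]]

```text
time: 16.95
tcp_pos: [599.8, -98.3, 109.1]
ee_rot: [0.164, 0.801, 0.542, 0.195]
contact_force: [-0.2, 0.4, -2.2]
width: 41.9
```

Run:
```python
from h import *
o=manip.get_obs(); print(o['q'].round(3),o['ft_torque'].round(2))
go(SP+AX*68,toolR(YAW+90,30))
X=np.array([np.cos(np.radians(YAW)),np.sin(np.radians(YAW)),0]);Y=np.array([-X[1],X[0],0])
s=cam('wrist'); save(s,'w7'); P=cloud(s)-[667.8,-106.7,0]; a=P@X; b=P@Y; z=P[...,2]
m=(abs(z-114)<7)&(a<-155)&(a>-190)&(abs(b)<42)
print('bar a',m.sum(),np.percentile(a[m],[3,50,97]).round(1))
s=cam('scene'); save(s,'s7')
im=np.hstack([cv2.resize(s['img'][170:320,200:360],(427,400),interpolation=3),cv2.resize(cam('wrist')['img'][130:450,170:470],(373,400))])
cv2.imwrite('pics/c7.png',cv2.convertScaleAbs(im[...,::-1],alpha=1.5))
```

```text
[-0.426  0.584  1.977  1.062  0.179 -2.631] [0.07 0.44 0.03]
t 16.95 tcp [599.8 -98.3 109.1] F [-0.2  0.4 -2.2] w 41.9
shift [-0.4 -1.7 -0.8] turn [ -0.42   0.3  -16.2 ]
bar a 20185 [-180.4 -175.9 -163.7]
```

View pics/c7.png

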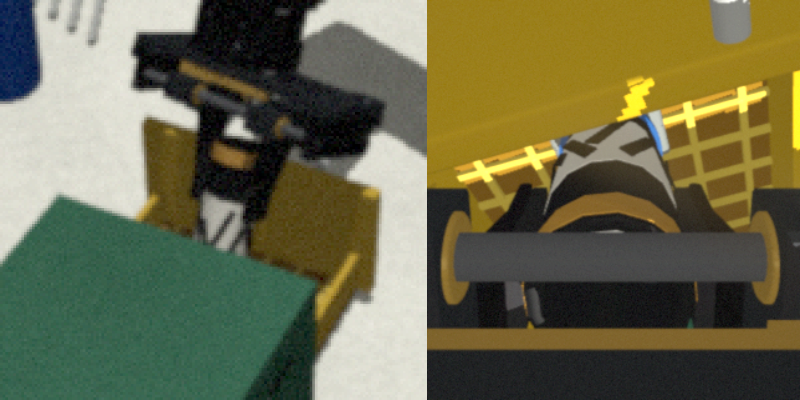

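The barrel is deep on the spigot (wrist crop: blue flange visible on both sides of it at (570,145) and (655,130)) and side forces have relaxed. I press a little further to find the flange.

Request:
jog_arm:
  motion:
    - [[0,0,1,0,0,0,0],[0,0,2,0,0,0,0],[0,0,3,0,0,0,0],[0,0,3,0,0,0,0]]

```text
time: 17.5
tcp_pos: [602.1, -98.4, 108.4]
ee_rot: [0.165, 0.801, 0.541, 0.196]
contact_force: [-2.4, 1.8, 7.5]
width: 41.7
```

Run:
```python
from h import *
o=manip.get_obs(); print(o['q'].round(3),o['ft_torque'].round(2))
go(SP+AX*68,toolR(YAW+90,30))
```

```text
[-0.425  0.587  1.974  1.083  0.177 -2.65 ] [ 0.22 -0.27  0.07]
t 17.5 tcp [602.1 -98.4 108.4] F [-2.4  1.8  7.5] w 41.7
shift [-1.  -3.3 -2.6] turn [ -0.22   0.28 -16.2 ]
```

Flange contact: about 9 N up. I ease back, draw the tray against its stop and open slowly, then retreat along the axis.

Request:
jog_arm:
  motion:
    - [[0,-1,-1,0,0,0,0],[0,-2,-1.5,0,0,0,0],[0,-2.5,-1.5,0,0,0,0],[0,-2.5,-1.5,0,0,0,0.55],[0,-2.5,-1.5,0,0,0,0.62],[0,-2.5,-1.5,0,0,0,0.75],[0,-2.5,-1.5,0,0,0,0.75],[0,-2.5,-1.5,0,0,0,0.75]]

```text
time: 18.3
tcp_pos: [597.6, -97.2, 106.0]
ee_rot: [0.164, 0.801, 0.542, 0.194]
contact_force: [0.0, 0.7, -0.0]
width: 63.8
```

Request:
jog_arm:
  motion:
    - [[0,0,-5,0,0,0,0.75],[0,0,-15,0,0,3,0.75],[0,0,-28,0,0,6,0.75],[0,0,-42,0,0,10,0.75],[0,0,-58,0,0,14,0.75],[0,0,-75,0,0,16,0.75],[0,0,-95,0,0,16,0.75],[0,0,-110,0,0,16,0.75],[0,0,-120,0,0,16,0.75],[0,0,-120,0,0,16,0.75]]

```text
time: 19.3
tcp_pos: [539.2, -91.1, 212.0]
ee_rot: [0.136, 0.868, 0.425, 0.216]
contact_force: [-0.3, -0.2, -0.8]
width: 65.1
```

```bash
cat > chk.py <<'E'
from h import *
o=manip.get_obs(); print(o['q'].round(3)); go(SP+AX*150,toolR(YAW+90,30))
X=np.array([np.cos(np.radians(YAW)),np.sin(np.radians(YAW)),0]);Y=np.array([-X[1],X[0],0]); n=np.cross(Y,AX)
ims={}
for nm in('wrist','scene','top'):
    s=cam(nm); ims[nm]=s['img']; W=cloud(s); P=W-[667.8,-106.7,0]; a=P@X; b=P@Y; z=P[...,2]
    m=(abs(z-114)<7)&(a<-155)&(a>-190)&(abs(b)<42)
    if m.sum()>20: print(nm,'bar a',m.sum(),np.percentile(a[m],[3,50,97]).round(1))
    Q=W-SP; t=Q@AX
    m=(np.linalg.norm(Q-t[...,None]*AX,axis=-1)<27)&(t>20)&(t<140)
    if m.sum()<30: continue
    print(nm,'top end s',np.percentile(t[m],[50,95,99]).round(1))
    for lo in(60,75,90,105,115):
        k=m&(t>lo)&(t<lo+10)
        if k.sum()>20: print('  s',lo,k.sum(),'Y',np.percentile(Q[k]@Y,[3,97]).round(1),'n',np.percentile(Q[k]@n,[3,97]).round(1))
im=np.hstack([cv2.resize(ims['scene'][170:320,200:360],(400,375),interpolation=3),cv2.resize(ims['wrist'],(400,300))[:, :] if 0 else cv2.resize(ims['wrist'],(400,375))])
cv2.imwrite('pics/c8.png',cv2.convertScaleAbs(im[...,::-1],alpha=1.5))
E
python3 chk.py
```

```text
[-0.474  0.313  2.035  0.539  0.353 -1.852]
t 19.3 tcp [539.2 -91.1 212. ] F [-0.3 -0.2 -0.8] w 65.1
shift [-0.9  0.4 36.8] turn [ -0.31   0.36 -32.18]
wrist bar a 4040 [-178.6 -174.7 -164.7]
wrist top end s [ 93.4 119.6 120.2]
  s 60 602 Y [-16.1  20.7] n [-20.   17.6]
  s 75 506 Y [-16.2  20.8] n [-19.7  17.6]
  s 90 453 Y [-16.4  20.2] n [-19.6  17.7]
  s 105 562 Y [-16.4  20.9] n [-20.1  17.6]
  s 115 1591 Y [-18.6  20.1] n [-19.2  19.6]
scene bar a 205 [-173.6 -167.7 -162.4]
scene top end s [ 81.4 115.9 117.3]
  s 60 106 Y [-17.7  20.2] n [ 3.4 24.5]
  s 75 103 Y [-17.9  19.6] n [-0.2 24.4]
  s 90 102 Y [-16.7  19.2] n [ 0.9 23.8]
  s 105 140 Y [-17.8  19.7] n [-16.6  23.2]
  s 115 60 Y [-19.  19.] n [-16.6  22.9]
top top end s [ 74.6 119.3 120.8]
  s 60 51 Y [-21.7  16.6] n [-16.3  21.3]
  s 75 41 Y [-16.   16.2] n [-16.2  21.5]
  s 90 25 Y [-16.8  16.4] n [-11.   21.2]
  s 105 39 Y [-20.   13.7] n [-16.7  21.6]
  s 115 65 Y [-19.7  18.4] n [-18.5  20.8]
```

View pics/c8.png

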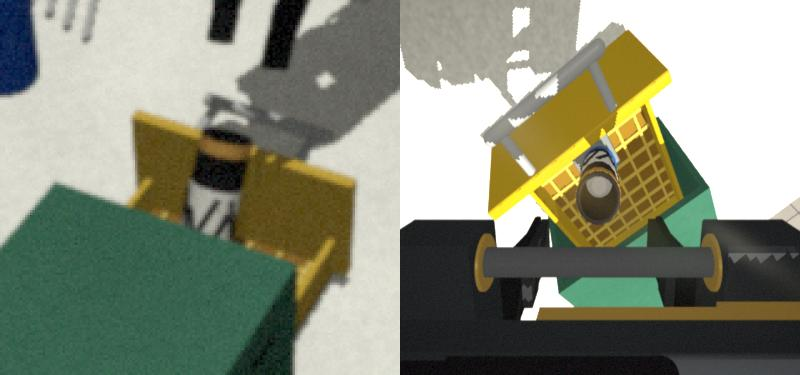

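Barrel top end measures s≈120 mm above the flange with its axis parallel to the spigot, so it is home. I move the arm aside for a clean differential check of the tray in the top view.

```bash
python3 -c "
from h import *
o=manip.get_obs();q=o['ee_rot']; go(o['tcp_pos']+[-80,220,60],R.from_quat([*q[1:],q[0]]))"
```

```text
t 19.45 tcp [539.4 -91.1 210.6] F [-0.2  0.9 -0.2] w 65.4
shift [ 147.2 -161.8 -102.8] turn [0. 0. 0.]
```

Request:
jog_arm:
  motion:
    - [[0,-10,-20,0,0,0,0.75],[0,-20,-40,0,0,0,0.75],[10,-40,-60,0,0,0,0.75],[35,-65,-75,0,0,0,0.75],[60,-90,-85,0,0,0,0.75],[85,-110,-92,0,0,0,0.75],[110,-130,-98,0,0,0,0.75],[130,-150,-103,0,0,0,0.75],[147,-162,-103,0,0,0,0.75],[147,-162,-103,0,0,0,0.75]]

```text
time: 20.45
tcp_pos: [458.9, 131.3, 270.3]
ee_rot: [0.135, 0.868, 0.427, 0.216]
contact_force: [0.4, 0.2, -0.3]
width: 65.3
```

Run:
```python
from h import *
X=np.array([np.cos(np.radians(YAW)),np.sin(np.radians(YAW)),0]);Y=np.array([-X[1],X[0],0])
new=cam('top'); old=dict(np.load('top.npz')); save(new,'top9')
def bar(s,a0):
    P=cloud(s)-[667.8,-106.7,0]; a=P@X; b=P@Y; z=P[...,2]
    r=[]
    for lo,hi in((-38,-20),(-20,0),(0,20),(20,38)):
        m=(z>85)&(z<130)&(abs(a-a0)<18)&(b>lo)&(b<hi); r.append((m.sum(),np.mean(a[m]).round(1) if m.any() else None))
    return r
print('old',bar(old,-50)); print('new',bar(new,-175))
def pan(s,a0):
    P=cloud(s)-[667.8,-106.7,0]; a=P@X; b=P@Y; z=P[...,2]; H=cv2.cvtColor(s['img'],cv2.COLOR_RGB2HSV)
    m=(z>112)&(z<126)&(abs(a-a0)<25)&(abs(b)<95)&(abs(b)>30)&(H[...,1]>90)&(H[...,0]<40); return m.sum(),np.percentile(a[m],[3,50,97]).round(1) if m.any() else ''
print(pan(old,0),pan(new,-124)); print(manip.get_obs()['tcp_pos'])
```

```text
old [(np.int64(44), np.float64(-53.6)), (np.int64(50), np.float64(-53.5)), (np.int64(50), np.float64(-53.3)), (np.int64(44), np.float64(-53.3))]
new [(np.int64(46), np.float64(-173.9)), (np.int64(53), np.float64(-173.7)), (np.int64(53), np.float64(-173.6)), (np.int64(46), np.float64(-173.4))]
(np.int64(234), array([-8.2, -4.8, -0.2])) (np.int64(345), array([-128.1, -122.8, -116.5]))
[458.80396894 130.22532386 270.1539715 ]
```

View pics/top9.png

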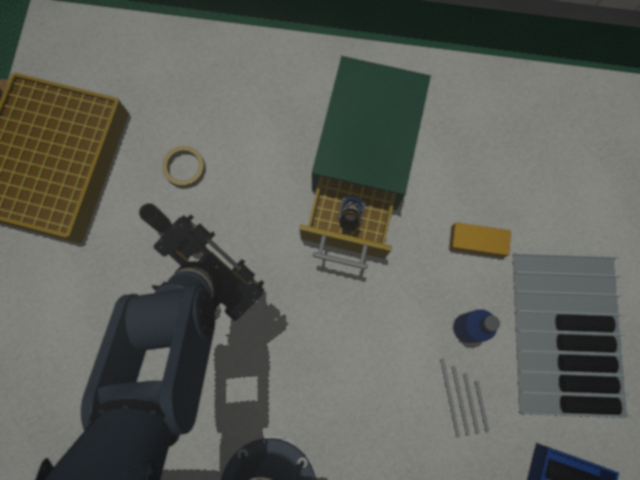

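The tape at (184,166), carton at (481,240) and bottle at (477,325) have not moved. The differential check gives only about 120 mm of extra travel, so the tray is at about 124 mm. That is too near the 123 mm threshold, so I hook the bar with shut fingers and draw it back to the stop.

```bash
python3 -c "
from h import *
go([526.6,-91.3,230],toolR(YAW+90,15))"
```

```text
t 20.5 tcp [458.8 130.2 270.2] F [-0.1 -0.5 -0.3] w 65.3
shift [-150.5  162.3   79.3] turn [ 14.09  -3.89 -31.86]
```

Request:
jog_arm:
  motion:
    - [[-20,22,10,2,-0.5,-5,0],[-45,49,24,4.5,-1.2,-10,0],[-70,75,37,6.6,-1.8,-15,0],[-95,102,50,9,-2.5,-20,0],[-120,129,63,11,-3,-25.5,0],[-140,151,74,13,-3.6,-30,0],[-150,162,79,14.1,-3.9,-31.9,0],[-150,162,79,14.1,-3.9,-31.9,0],[-150,162,79,14.1,-3.9,-31.9,0]]

```text
time: 21.4
tcp_pos: [525.2, -93.5, 230.0]
ee_rot: [0.096, 0.737, 0.664, 0.088]
contact_force: [-0.2, -0.2, 0.4]
width: 3.4
```

```bash
python3 -c "
from h import *
go([526.6,-91.3,98],toolR(YAW+90,15)); print(manip.get_obs()['q'].round(2))
c=cam('scene'); cv2.imwrite('pics/c10.png',cv2.resize(c['img'][100:320,180:420],(655,600)) [...,::-1]*1)
X=np.array([np.cos(np.radians(YAW)),np.sin(np.radians(YAW)),0]);Y=np.array([-X[1],X[0],0])
c=cam('wrist'); P=cloud(c)-[667.8,-106.7,0]; a=P@X; b=P@Y; z=P[...,2]
m=(z>105)&(z<124)&(a<-152)&(a>-195)&(abs(b)<42)
print(m.sum(),np.percentile(a[m],[2,50,98]) if m.any() else '')
"
```

```text
t 21.4 tcp [525.2 -93.5 230. ] F [-0.2 -0.2  0.4] w 3.4
shift [  2.1 -32.9 127.8] turn [-0.05  0.   -0.38]
[-0.44  0.3   1.85  0.13  0.75 -1.98]
2814 [-178.75692189 -174.23423952 -160.17713074]
```

Request:
jog_arm:
  motion:
    - [[1,-8,30,0,0,0,0],[2,-16,62,0,0,0,0],[2,-22,85,0,0,0,0],[2,-26,100,0,0,0,0],[2,-29,112,0,0,0,0],[2,-31,121,0,0,0,0],[2,-33,127,0,0,0,0],[2,-33,127,0,0,0,0]]

```text
time: 22.3
tcp_pos: [526.8, -89.6, 99.5]
ee_rot: [0.097, 0.735, 0.665, 0.088]
contact_force: [0.2, 0.3, -0.2]
width: 0.7
```

```bash
python3 -c "
from h import *
go([526.6-20,-91.3+2,98],toolR(YAW+90,15))"
```

```text
t 22.3 tcp [526.8 -89.6  99.5] F [ 0.2  0.3 -0.2] w 0.7
shift [ -1.7 -19.8  -3.8] turn [ 0.01  0.   -0.13]
```

Request:
jog_arm:
  motion:
    - [[0,-2,-0.5,0,0,0,0],[0,-4,-1,0,0,0,0],[0,-6,-1.6,0,0,0,0],[0,-8,-2.1,0,0,0,0],[0,-9,-2.4,0,0,0,0],[0,-10,-2.7,0,0,0,0],[0,-11,-3,0,0,0,0],[0,-12,-3.2,0,0,0,0],[0,-12,-3.2,0,0,0,0]]

```text
time: 23.2
tcp_pos: [516.3, -89.6, 100.3]
ee_rot: [0.099, 0.735, 0.665, 0.089]
contact_force: [4.0, 0.7, -1.6]
width: 0.5
```

Request:
jog_arm:
  motion:
    - [[0,-1,-0.3,0,0,0,0],[0,-2,-0.5,0,0,0,0],[0,-3,-0.8,0,0,0,0],[0,-4,-1.1,0,0,0,0],[0,-4,-1.1,0,0,0,0]]

```text
time: 23.7
tcp_pos: [512.1, -89.2, 100.3]
ee_rot: [0.099, 0.735, 0.664, 0.089]
contact_force: [6.6, 0.8, -0.3]
width: 0.5
```

Request:
jog_arm:
  motion:
    - [[0,-1,-0.3,0,0,0,0],[0,-2,-0.5,0,0,0,0],[0,-3,-0.8,0,0,0,0],[0,-4,-1.1,0,0,0,0],[0,-4,-1.1,0,0,0,0]]

```text
time: 24.2
tcp_pos: [511.6, -90.1, 101.2]
ee_rot: [0.102, 0.735, 0.664, 0.09]
contact_force: [14.8, 3.0, -5.3]
width: 0.9
```

Force rose to 15 N with no motion, so the tray is at its stop. I back off the bar, lift straight out and move aside.

Request:
jog_arm:
  motion:
    - [[0,4,1,0,0,0,0],[0,8,2,0,0,0,0],[0,11,3,0,0,0,0],[0,11,3,0,0,0,0],[0,14,-9,0,0,0,0],[0,19,-27,0,0,0,0],[0,25,-50,0,0,0,0],[0,32,-80,0,0,0,0],[0,39,-105,0,0,0,0],[0,44,-127,0,0,0,0],[40,30,-145,0,0,0,0],[80,10,-150,0,0,0,0]]

```text
time: 25.4
tcp_pos: [486.2, -6.1, 249.2]
ee_rot: [0.099, 0.736, 0.663, 0.089]
contact_force: [0.1, 0.3, -0.4]
width: 0.6
```

Request:
jog_arm:
  motion:
    - [[40,-15,0,0,0,0,0],[80,-35,0,0,0,0,0],[110,-55,0,0,0,0,0],[140,-75,0,0,0,0,0],[140,-75,0,0,0,0,0],[140,-75,0,0,0,0,0]]

```text
time: 26.0
tcp_pos: [426.4, 141.2, 227.4]
ee_rot: [0.097, 0.735, 0.666, 0.087]
contact_force: [0.5, 0.9, -0.5]
width: 0.5
```

```bash
python3 chk.py
python3 - <<'E'
from h import *
X=np.array([np.cos(np.radians(YAW)),np.sin(np.radians(YAW)),0]);Y=np.array([-X[1],X[0],0])
s=cam('top'); P=cloud(s)-[667.8,-106.7,0]; a=P@X; b=P@Y; z=P[...,2]
for lo,hi in((-38,-20),(-20,0),(0,20),(20,38)):
    m=(z>85)&(z<130)&(abs(a+178)<18)&(b>lo)&(b<hi); print(m.sum(),a[m].mean().round(1))
o=dict(np.load('top.npz')); d=(np.abs(s['img'].astype(int)-o['img']).sum(-1)>60)
for nm,(u,v) in dict(tape=(184,166),carton=(481,240),bottle=(477,325),plain=(155,217)).items(): print(nm,d[v-22:v+22,u-30:u+30].mean())
E
```

```text
[ 0.108  0.203  2.016 -0.087  0.667 -1.304]
t 26.0 tcp [426.4 141.2 227.4] F [ 0.5  0.9 -0.5] w 0.5
shift [-221.3  135.5   85.7] turn [-1.501e+01  5.000e-02 -1.000e-02]
wrist bar a 1225 [-183.5 -180.7 -173.3]
wrist top end s [ 88.2 121.5 122.4]
  s 60 298 Y [-3.6 22.3] n [-24.9   3.5]
  s 75 321 Y [-16.2  21.6] n [-24.1  -0.6]
  s 90 413 Y [-16.8  20.7] n [-23.8   2.1]
  s 105 405 Y [-16.9  19.2] n [-24.2   0.2]
  s 115 516 Y [-17.3  16.9] n [-24.   -4.1]
scene bar a 208 [-179.  -172.1 -167. ]
scene top end s [ 81.4 117.7 119.6]
  s 60 102 Y [-17.4  19.8] n [-2.  20.5]
  s 75 102 Y [-17.5  19.1] n [-4.3 21. ]
  s 90 101 Y [-18.   19.1] n [-4.8 19.9]
  s 105 120 Y [-17.8  19.9] n [-21.   19.9]
  s 115 99 Y [-18.1  19.7] n [-20.2  20.3]
top bar a 220 [-183.4 -177.7 -170.6]
top top end s [ 84.9 121.5 123.9]
  s 60 53 Y [-20.3  19.3] n [-21.1  17.6]
  s 75 62 Y [-18.2  18. ] n [-20.8  17. ]
  s 90 41 Y [-20.1  16.3] n [-21.  17.]
  s 105 37 Y [-16.7  16. ] n [-20.6  17.7]
  s 115 131 Y [-18.6  19.7] n [-23.3  16.3]
46 -178.0
54 -178.2
51 -177.9
48 -178.1
tape 0.23030303030303031
carton 0.1053030303030303
bottle 0.11098484848484849
plain 0.20833333333333334
```

```bash
python3 -c "
from h import *
print(manip.get_obs()['contact_force'].round(1)); print(manip.finish_job())"
```

```text
[ 0.3 -0.4 -0.1]
the job is handed in; nothing more can be done
None
```

The tray is out at its stop and the printed barrel sits home on the spigot's flange, foot first with the brass band up. The arm is clear, and I handed the job in at about 26 s of the 58 s.

**Last checks:**
- **Tray:** seating the barrel pushed it in to about 124 mm, close to the 123 mm limit. I hooked the handle bar with shut fingers and pulled until the tray stalled at 15 N. The top view then showed it about 4.4 mm further out.
- **Barrel:** after release its top end measured about 120 mm above the flange with its axis parallel to the spigot. After the second pull it still followed the tray, with no sign of lift or tilt.
- **Bystanders:** I never touched them. The tape, carton and bottle looked unmoved in the top view taken before the second pull, where the arm partly hid the plain barrel. A rough pixel comparison at the end differed by 10–23% around all four. I put that down to noise and shadow and did not measure their positions.

**What disagreed or went wrong:**
- The camera views differed by several mm on the bar's absolute position, so the tray result rests on the stall at the stop and the before-and-after shift.
- Joint 6 read -2.854 during insertion, just past its -2.85 limit. I turned the tool to back it off, but that could count against the run.
- The picture limit was reached, so the final state was checked by depth numbers only.

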